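Load the phone bonding jig

ROBOT

A 6-joint arm with a two-finger parallel gripper is mounted at the origin on a cart in front of the work surface, level with it; the furniture and walls round the work are solid. World frame = base frame: x ahead of the robot, y to its left, z up, the work surface at z = 0. Lengths are in m, angles in rad, forces in N, time in s.
With the tool pointing down it reaches from about 0.35 to 0.775 m from the base axis. Payload 7.3 kg.
Tool frame: the origin (TCP) lies at the centre of the arm's flange, where the gripper is bolted on; the fingertips stand 178 mm ahead of it and the grasp point (between the pads) lies 159 mm ahead of it; z points along the fingers, y is the line along which they close (so a half turn about z gives the same grasp; the last joint's range is limited). The gripper opens to 92 mm and grips with 3 to 60 N. Pads are 19 mm wide; open, the fingers measure 130 mm over their backs; the gripper's body (75 mm by 190 mm) begins 47 mm behind the grasp point.
Start: joints at [-1.278, 0.342, 1.524, -0, 1.275, -0.146], TCP at [0.223, -0.475, 0.405] pointing down, gripper open.
Joint ranges: [-2.53, 2.53], [-0.77, 2.02], [0.04, 2.7], [-1, 4.14], [0.28, 2.66], [-3.11, 3.11]. Speed limits (rad/s): [2.57, 2.57, 3.14, 3.14, 3.14, 3.14].

INTERFACE

Orientations are given as [roll, pitch, yaw] about the fixed x, y, z axes, in that order (R = Rz(yaw) Ry(pitch) Rx(roll)).
In Python, from cell import robot gives the robot as it stands.
- The arm moves only by the shell command python3 -m pendant 'ROWS' [OPENING] [FORCE]. ROWS is a JSON object whose key "motion" holds a list of rows, 1 to 8 of them, each of 6 numbers: dx, dy, dz in m, then a rotation vector rx, ry, rz in rad; each row shifts and turns the commanded pose from where the row before left it, along the tool's axes as they then stand; what a row does not reach is not made up. A row lasts 1/12 s, in which the tool goes at most 0.0417 m and 0.125 rad, less where a joint would pass 70% of its speed; a pose out of reach is approached as far as the arm can. OPENING is the finger opening in m, set as the command begins (- or left out keeps the last). The fingers move at their own pace and stop on an object; FORCE is the grip in N (left out, the last holds). Time passes only in rows, so rows that do not move let the fingers close. It prints the time, the measured TCP pose, the force, the opening and the grip force at its end. Input that does not fit is refused with a message, and nothing moves.
- robot.observe(): the state, without advancing time (a new reading comes with each control period).
- robot.read_camera(name): name is "side" or "top"; returns a dict with "image" (384x512x3 uint8, red, green, blue), "fx", "fy", "cx", "cy" (pixels), "k1" (the pictures are not rectified: a ray, as slopes to the right and down, at radius r is drawn at 1 + k1 r^2 times it, then the intrinsics apply), "pose" (4x4, takes a point from camera to world coordinates). Camera axes: x right, y down, z forward; pixel columns grow to the right and rows downward; lengths in m; the calibration is good to about 2 mm. A picture is of the moment at which its call begins. There is no depth.
- robot.hand_in(): hands the job in; it is judged then, once.
The state is a dict: "time": time; "qpos": joint angles; "qvel": joint speeds; "joint_efforts": joint torques, N m; "tool_pos": TCP position; "tool_rot": TCP orientation; "contact_force": force on the tool from outside, world axes, zero at the start; "torque": the same for the moment, N m; "opening": finger opening in m; "grip_force": force on a finger pad.
Only numpy, scipy, OpenCV 4.12 (cv2) and the standard library are available. Lean on these libraries where they do the work, as an engineer would, in place of code of your own. Each camera call takes 0.05 s, during which the arm holds its last target. There are 200 camera calls.

TASK

The back cover of the smaller phone has just been glued: put it under pressure in the bonding jig. Lay the phone, back up, between the jig's white dowels, then the wooden caul on it with its cork face down and its corner cut-out over the phone's camera, then the steel pressure plate over both guide pins, and last the ring weight over the plate's stud, each sitting down flat. Leave the larger phone and the flux jar where they are.

Things in the scene. Friction and masses are not known exactly. Their poses are not given: they have to be found in the camera images.
- jig: fixed aluminium bonding jig, H-shaped base 200 (x) by 112 (y) mm; origin under its centre, x lengthwise, z up. Parts lie on its end pads, 12 mm high; the bridge between (|x| < 36) is 9 high, 56 wide: finger room. White dowels, tops at z 31.5, at (±52, ±41) and (±74, ±22), enclose 138 by 72 mm. Two steel guide pins, 10 mm thick, at x = ±84, y = 0, tapered tops at z 64
- phone: the phone to be pressed: the smaller of the two phones, pink, lying screen down, back up. 133 (x) by 67 (y) by 9 mm, 0.12 to 0.17 kg; origin: centre of its underside; x lengthwise, z up. May lie either way round in the jig. Held from above across its 67 mm width
- camera (a point): the phone's camera: middle of the raised oblong double-lens bump, 37 by 20 mm and 3 mm high, on the phone's back near one corner, at x = +44, y = -19, z = 9 mm in the phone's frame
- caul: caul (pressing board): pale wood, cork underneath, rectangle 130 (x) by 64 (y) by 12 mm, 0.07 to 0.12 kg, with the corner x > 21, y < -4.5 mm cut away right through to clear the camera bump. Origin: centre of the underside of the full rectangle; x lengthwise, z up. In the jig it lies on the phone's back, its underside 21 mm above the counter
- plate: pressure plate: bright steel bar 194 (x) by 60 (y) by 8 mm, 0.25 kg, with a 14 mm hole near each end at x = ±84 mm, y = 0, and at its middle a dark round stud, 14 mm thick, tapered tip 38 mm above the plate's underside. Origin: centre of its underside; x lengthwise, z up. Either way round will do. In the jig its underside is 33 mm above the counter
- weight: ring weight: dark steel ring, 60 mm outside diameter, 20 mm bore, 26 mm high, 0.4 to 0.63 kg, lying flat. Origin: centre of its underside; z up along its axis. Its underside comes to 41 mm above the counter in the jig
- large_phone: bystander: the larger phone, dark blue, 145 by 72 by 11 mm, lying face down near the back; origin: centre of its underside. Not to be moved
- flux_jar: bystander: small round flux jar with a green lid, 42 mm diameter, 27 mm high; origin: centre of its underside. Not to be moved
- sign_stand: obstacle, fixed at the back of the counter: tall narrow sign on a 100 by 120 mm foot, a board about 90 mm wide that leans a little, with a wider header, 0.5 m high; origin: centre of its foot. Keep the arm and wrist clear of it: swing between left and right in front of it, with the gripper within 0.5 m of the base axis

How it is judged:
On the way, in this order (a step that is already met when the one before it is completed fails the run):
1. the phone lies flat, back up, between the jig's dowels, let go (horizontal distance between phone and jig below 0.006 m and z of phone in the frame of jig between 0.0092 and 0.0148 m and angle between phone's own z axis and vertical below 0.035 rad and angle between the x axis of phone and the x axis of jig, either way round below 0.09 rad and linear speed of phone below 0.02 m/s and contact force between the fingers and phone below 0.2 N), for 0.2 s.
2. the caul lies flat on the phone with its cut-out round the camera, let go (horizontal distance between phone and jig below 0.006 m and z of phone in the frame of jig between 0.0092 and 0.0148 m and angle between each of phone, caul's own z axis and vertical below 0.035 rad and angle between the x axis of phone and the x axis of jig, either way round below 0.09 rad and horizontal distance between caul and jig below 0.008 m and z of caul in the frame of jig between 0.0184 and 0.024 m and angle between the x axis of caul and the x axis of jig, either way round below 0.12 rad and x of camera in the frame of caul above 0.03 m and y of camera in the frame of caul below -0.005 m and linear speed of caul below 0.02 m/s and contact force between the fingers and caul below 0.2 N), for 0.2 s.
3. the pressure plate lies flat on the caul with both guide pins through its holes, let go (horizontal distance between caul and jig below 0.008 m and z of caul in the frame of jig between 0.0184 and 0.024 m and angle between each of caul, plate's own z axis and vertical below 0.035 rad and angle between the x axis of caul and the x axis of jig, either way round below 0.12 rad and x of camera in the frame of caul above 0.03 m and y of camera in the frame of caul below -0.005 m and horizontal distance between plate and jig below 0.006 m and z of plate in the frame of jig between 0.0304 and 0.036 m and angle between the x axis of plate and the x axis of jig, either way round below 0.06 rad and linear speed of plate below 0.02 m/s and contact force between the fingers and plate below 0.2 N), for 0.2 s.
4. the ring weight sits on the plate with the stud in its bore, let go (horizontal distance between plate and jig below 0.006 m and z of plate in the frame of jig between 0.0304 and 0.036 m and angle between each of plate, weight's own z axis and vertical below 0.035 rad and angle between the x axis of plate and the x axis of jig, either way round below 0.06 rad and horizontal distance between weight and jig below 0.009 m and z of weight in the frame of jig between 0.0384 and 0.044 m and linear speed of weight below 0.02 m/s and contact force between the fingers and weight below 0.2 N), for 0.2 s.
At the end, for the whole second after the job is handed in: All four at rest in the jig: phone and plate centred within 6 mm, caul 8, weight 9, each within 2.8 mm of its seated height (12, 21, 33, 41 mm) and level within 0.035 rad; phone within 0.09, caul 0.12, plate 0.06 rad of the jig's length; camera in the caul's cut-out (horizontal distance between each of phone, plate and jig below 0.006 m and z of phone in the frame of jig between 0.0092 and 0.0148 m and angle between each of phone, caul, plate, weight's own z axis and vertical below 0.035 rad and angle between the x axis of phone and the x axis of jig, either way round below 0.09 rad and horizontal distance between caul and jig below 0.008 m and z of caul in the frame of jig between 0.0184 and 0.024 m and angle between the x axis of caul and the x axis of jig, either way round below 0.12 rad and x of camera in the frame of caul above 0.03 m and y of camera in the frame of caul below -0.005 m and z of plate in the frame of jig between 0.0304 and 0.036 m and angle between the x axis of plate and the x axis of jig, either way round below 0.06 rad and horizontal distance between weight and jig below 0.009 m and z of weight in the frame of jig between 0.0384 and 0.044 m and linear speed of each of phone, caul, plate, weight below 0.02 m/s); the robot touches nothing.
It fails at once if the larger phone is pushed more than 15 mm from its place (distance of large_phone from where it was at the start of the episode above 0.015 m).
It fails at once if the flux jar is pushed more than 15 mm from its place (distance of flux_jar from where it was at the start of the episode above 0.015 m).
It also fails if it takes over 120 s, if anything falls off the work surface, if the arm or the gripper's body presses on something with over 40 N, if the wrist force passes 120 N, or if a joint passes its speed limit or range.

## Working session

There is one attempt and no reset: what is moved stays moved. The work goes in short steps, Python scripts to look and compute and a shell command to move; the robot and the scene stay as the last step left them, time stands still between calls to the robot, and variables do not carry over. Pictures are saved under pics/ and viewed, at most 14 in all, crops included, and the job is handed in when it is done.

```bash
ls; mkdir -p pics; cat > h.py <<'E'
import numpy as np, cv2
from cell import robot
def cam(n): return robot.read_camera(n)
def save(c,f): cv2.imwrite('pics/'+f,c['image'][:,:,::-1])
def ray(c,u,v):
    K=np.array([[c['fx'],0,c['cx']],[0,c['fy'],c['cy']],[0,0,1.]])
    xd,yd=(u-c['cx'])/c['fx'],(v-c['cy'])/c['fy']
    x,y=xd,yd
    for _ in range(20):
        s=1+c['k1']*(x*x+y*y); x,y=xd/s,yd/s
    T=np.array(c['pose']); return T[:3,3],T[:3,:3]@np.array([x,y,1.])
def at(c,u,v,z):
    o,d=ray(c,u,v); return o+d*(z-o[2])/d[2]
def proj(c,p):
    T=np.array(c['pose']); q=T[:3,:3].T@(np.array(p)-T[:3,3]); x,y=q[:2]/q[2]
    s=1+c['k1']*(x*x+y*y); return np.array([c['cx']+c['fx']*x*s,c['cy']+c['fy']*y*s])
E
python3 - <<'E'
from h import *
for n in('top','side'):
    c=cam(n); save(c,n+'0.png'); print(n,np.round(c['pose'],3).tolist(),c['fx'],c['k1'],c['cx'],c['cy'])
print(robot.observe())
E
```

```text
pics
top [[-0.015, -0.99, 0.142, 0.405], [-1.0, 0.017, 0.008, 0.002], [-0.01, -0.142, -0.99, 1.132], [0.0, 0.0, 0.0, 1.0]] 374.7148699004438 -0.014419208822550612 256.64436151682645 196.6833040335698
side [[-0.054, 0.83, -0.556, 1.163], [0.998, 0.037, -0.042, 0.066], [-0.014, -0.557, -0.83, 0.969], [0.0, 0.0, 0.0, 1.0]] 370.8862848046119 -0.04211705520861572 255.88826760332756 198.34766214094498
{'time': 0.1, 'qpos': array([-1.27799143e+00,  3.42667904e-01,  1.52490446e+00, -3.44622201e-05,
        1.27538573e+00, -1.45975800e-01]), 'qvel': array([ 2.64846621e-04, -5.72338170e-04, -1.02491832e-03,  9.50105389e-05,
        6.11547830e-04, -4.92648324e-05]), 'joint_efforts': array([ 1.35377450e-03, -4.32001340e+01, -2.44696140e+01,  7.19775539e-02,
        5.25939942e-02, -3.10624819e-05]), 'tool_pos': array([ 0.22303389, -0.4751465 ,  0.40411252]), 'tool_rot': array([-3.14023694e+00, -1.66008609e-04,  4.38790643e-01]), 'contact_force': array([-1.5482969 , -0.58125889, -0.37242591]), 'torque': array([-0.00060742, -0.01617745, -0.00446949]), 'grip_force': 0.0, 'opening': 0.09176877507363387}
```

View pics/top0.png

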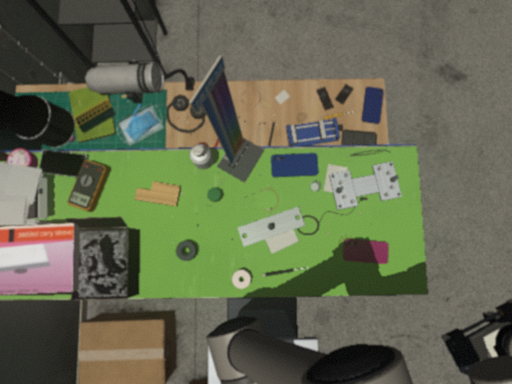

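View pics/side0.png

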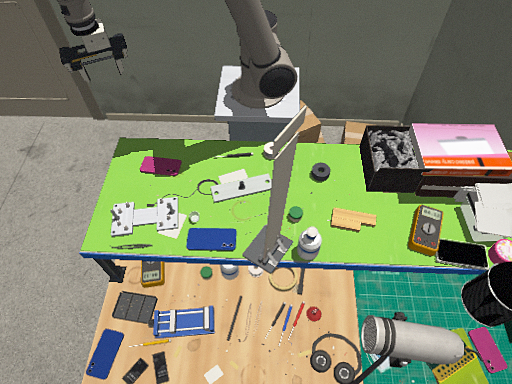

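Top view: pink phone at (366,250), jig (365,185), plate (270,226), ring (187,250), caul (158,193), jar (215,195), large phone (295,165), sign foot (240,160). Side view shows the same things: phone (160,166), jig (145,214), plate (242,187), ring (321,171), caul (354,219). I'll enlarge the crops.

```bash
cat > mont.py <<'E'
from h import *
def mont(c,cs,f,s=4,w=66,h=74):
    ts=[]
    for (u,v) in cs:
        x,y=u-w//2,v-h//2; t=cv2.resize(c['image'][y:y+h,x:x+w],None,fx=s,fy=s,interpolation=cv2.INTER_CUBIC)
        for k in range(0,w,10): cv2.putText(t,str(x+k),(k*s,8),0,.3,(255,255,255)); cv2.line(t,(k*s,10),(k*s,14),(255,255,255))
        for k in range(0,h,10): cv2.putText(t,str(y+k),(0,k*s+4),0,.3,(255,255,0))
        ts.append(t)
    while len(ts)%3: ts.append(ts[0]*0)
    cv2.imwrite('pics/'+f,np.vstack([np.hstack(ts[i:i+3]) for i in range(0,len(ts),3)])[:,:,::-1])
E
python3 - <<'E'
from mont import *
mont(cam('top'),[(366,250),(365,185),(270,226),(187,250),(158,193),(215,195)],'m_top.png')
mont(cam('side'),[(160,166),(145,214),(242,187),(321,171),(354,219),(295,213)],'m_side.png')
E
```

```text
(no output)
```

View pics/m_top.png

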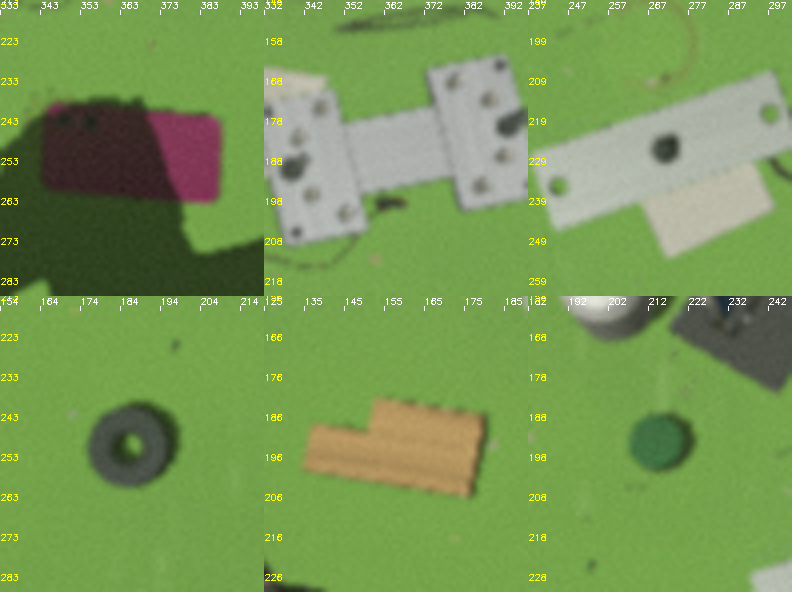

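View pics/m_side.png

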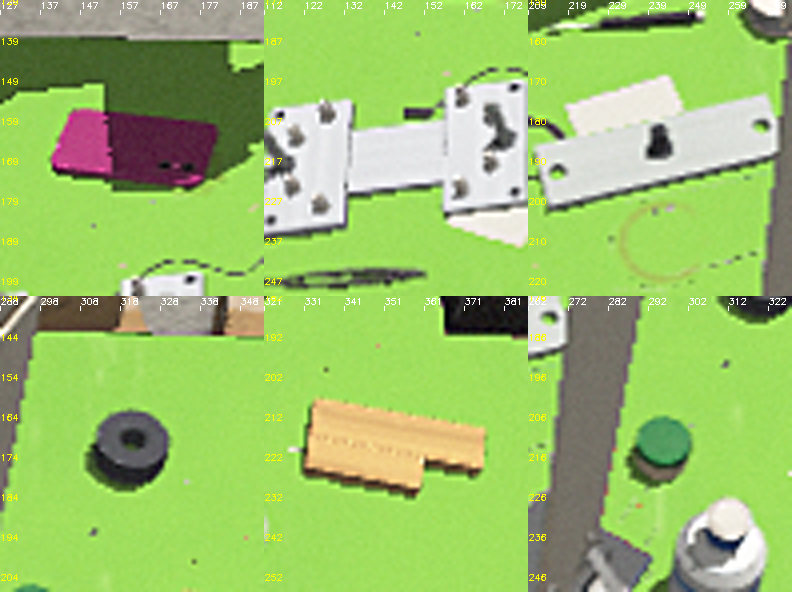

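Both views show the caul wood side up with its cut-out towards +y/+x, which is the right way up. The phone's camera is at its +y, far corner, so phone and caul share the same heading, roughly along the jig. Next I measure with masks and magnify the jig.

```bash
cat > meas.py <<'E'
from h import *
def blob(c,mask,u,v,r=45):
    m=np.zeros(mask.shape,np.uint8); m[max(0,v-r):v+r,max(0,u-r):u+r]=mask[max(0,v-r):v+r,max(0,u-r):u+r]
    cs,_=cv2.findContours(m,cv2.RETR_EXTERNAL,cv2.CHAIN_APPROX_NONE)
    return max(cs,key=cv2.contourArea)[:,0,:].astype(float)
def rect(c,cnt,z):
    P=np.array([at(c,u,v,z)[:2] for u,v in cnt])
    (x,y),(w,h),a=cv2.minAreaRect((P*1000).astype(np.float32))
    if w<h: w,h,a=h,w,a+90
    return np.round([x,y,w,h,(a+0)%180],1)
def hsv(c): return cv2.cvtColor(c['image'],cv2.COLOR_RGB2HSV)
def masks(c):
    H,S,V=[x.astype(int) for x in cv2.split(hsv(c))]
    R,G,B=[x.astype(int) for x in cv2.split(c['image'])]
    return dict(phone=((R-G>15)&((H>150)|(H<5))),caul=((H<22)&(H>8)&(S>60)),plate=((S<45)&(V>110)),weight=((S<90)&(V<110)),jar=((H>60)&(H<85)&(S>90)))
def measure(n,centres):
    c=cam(n); M=masks(c)
    for k,z in(('phone',4.5),('caul',6),('weight',13)):
        try: print(n,k,rect(c,blob(c,(M[k]*255).astype(np.uint8),*centres[k]),z/1000))
        except Exception as e: print(k,e)
E
python3 - <<'E'
from meas import *
measure('top',dict(phone=(366,250),caul=(158,193),weight=(187,250)))
measure('side',dict(phone=(160,166),caul=(354,219),weight=(321,171)))
t,s=cam('top'),cam('side')
# plate: stud and hole pixels by eye (crop coords)
f=lambda c,u,v,z:np.round(at(c,u,v,z)*1000,1)[:2]
print('holes top',f(t,237+30/4,189+187/4,.008),f(t,237+241/4,189+113/4,.008))
print('holes side',f(s,209+29/4,150+171/4,.008),f(s,209+233/4,150+125/4,.008))
def big(c,x,y,w,h,k=9): return cv2.resize(c['image'][y:y+h,x:x+w],None,fx=k,fy=k,interpolation=cv2.INTER_CUBIC)
a=big(t,324,156,82,57);b=big(s,104,192,82,46)
cv2.imwrite('pics/jig.png',np.vstack([a,b])[:,:,::-1][:600])
E
```

```text
top phone [ 399.6 -310.1  128.1   62.8   83.2]
top caul [585.6 313.9 127.2  59.2  80.1]
top weight [408.9 224.1  55.8  55.  134.7]
side phone [ 399.  -311.9  131.3   69.6   84.3]
side caul [584.9 313.4 129.7  68.7  80.1]
side weight [407.8 222.5  74.5  56.3 167.3]
holes top [449.2  49.7] [ 502.  -109.4]
holes side [ 504.2 -109.2] [452.1  50.1]
```

```bash
python3 -c "
import cv2;i=cv2.imread('pics/jig.png');print(i.shape)"
```

```text
(600, 738, 3)
```

View pics/jig.png

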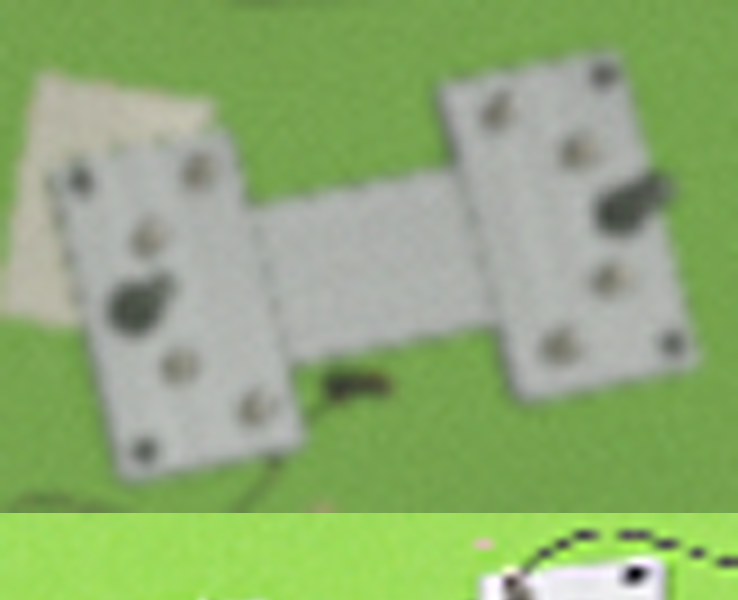

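Jig picture: screws at its corners at (80,180), (145,452), (602,74) and (672,346) in the crop; two dark guide pins; eight beige dowels.

```bash
cat > jig.py <<'E'
from meas import *
def screw(c,pts,z=.012,r=2):
    g=cv2.cvtColor(c['image'],cv2.COLOR_RGB2GRAY).astype(float); out=[]
    for u,v in pts:
        x,y=int(round(u)),int(round(v)); w=g[y-r:y+r+1,x-r:x+r+1]; w=np.clip(np.percentile(w,70)-w-10,0,None)
        yy,xx=np.mgrid[y-r:y+r+1,x-r:x+r+1]; out.append(((w*xx).sum()/w.sum(),(w*yy).sum()/w.sum()))
    return np.array(out),np.array([at(c,a,b,z)[:2]*1000 for a,b in out])
E
python3 - <<'E'
from jig import *
q=lambda px,py:(324+(px+.5)/9-.5,156+(py+.5)/9-.5)
for n,pts in(('top',[q(80,180),q(145,452),q(602,74),q(672,346)]),('side',[(174.5,226.5),(174.5,199),(113.5,232),(116,206)])):
    c=cam(n); px,P=screw(c,pts); print(n,px.round(1).tolist(),P.round(1).tolist(),'c',P.mean(0))
    d=P[0]+P[1]-P[2]-P[3]; print('yaw',np.degrees(np.arctan2(d[1],d[0])))
    # side order may differ, check
E
```

```text
top [[332.4, 175.6], [339.6, 205.7], [390.6, 163.8], [398.4, 193.8]] [[626.6, -219.6], [534.2, -237.1], [660.4, -398.8], [567.5, -416.0]] c [ 597.19185748 -317.8870767 ]
yaw 100.62764199245687
side [[174.1, 226.3], [174.1, 198.4], [113.3, 231.7], [115.4, 205.4]] [[633.4, -220.5], [534.1, -238.3], [660.5, -399.3], [568.2, -417.5]] c [ 599.07263502 -318.8848791 ]
yaw 99.71168895431488
```

```bash
cat > go.py <<'E'
import sys,numpy as np
from cell import robot
from scipy.spatial.transform import Rotation as R
# args: x y tipz(mm) yaw(deg): prints turn, then shift in the tool frame after the turn
x,y,z,a=map(float,sys.argv[1:5]); s=robot.observe()
Rc=R.from_euler('xyz',s['tool_rot']);Rt=R.from_euler('xyz',[np.pi,0,np.radians(a)])
print('t',s['time'],'rot',(Rc.inv()*Rt).as_rotvec().round(4),'shift',Rt.inv().apply(np.array([x,y,z+178])/1000-s['tool_pos']).round(4),'open',round(s['opening'],4),'grip',round(s['grip_force'],2))
E
python3 go.py 399 -311 60 83.5
```

```text
t 0.5 rot [-0.     -0.     -1.0186] shift [0.1831 0.1562 0.1667] open 0.0917 grip 0.0
```

```bash
python3 -m pendant '{"motion": [[0, 0, 0, 0, 0, -0.12], [0, 0, 0, 0, 0, -0.12], [0, 0, 0, 0, 0, -0.12], [0, 0, 0, 0, 0, -0.12], [0, 0, 0, 0, 0, -0.12], [0, 0, 0, 0, 0, -0.12], [0, 0, 0, 0, 0, -0.12], [0, 0, 0, 0, 0, -0.12]]}' 0.092
python3 -m pendant '{"motion": [[0.023, 0.0195, 0.0208, 0, 0, -0.0586], [0.023, 0.0195, 0.0208, 0, 0, 0], [0.023, 0.0195, 0.0208, 0, 0, 0], [0.023, 0.0195, 0.0208, 0, 0, 0], [0.023, 0.0195, 0.0208, 0, 0, 0], [0.023, 0.0195, 0.0208, 0, 0, 0], [0.023, 0.0195, 0.0208, 0, 0, 0], [0.022, 0.0195, 0.0208, 0, 0, 0]]}'
python3 -m pendant '{"motion": [[0, 0, 0, 0, 0, 0], [0, 0, 0, 0, 0, 0]]}'
python3 go.py 399 -311 60 83.5
python3 - <<'E'
from meas import *
measure('top',dict(phone=(366,250),caul=(158,193),weight=(187,250)))
from mont import *
c=cam('top');mont(c,[(366,250),(365,185)],'a.png');c=cam('side');mont(c,[(160,166),(145,214)],'b.png')
a=cv2.imread('pics/a.png');b=cv2.imread('pics/b.png');cv2.imwrite('pics/over.png',np.vstack([a,b]))
E
```

```text
time: 1.17
tool_pos: [0.2231, -0.4752, 0.4048]
tool_rot: [3.142, 0.0, 1.405]
contact_force: [0.5, 0.6, -0.5]
opening: 0.0914
grip_force: 0.0
time: 1.83
tool_pos: [0.4009, -0.3112, 0.2376]
tool_rot: [3.141, 0.0, 1.457]
contact_force: [0.7, -0.6, 0.7]
opening: 0.0917
grip_force: 0.0
time: 2.0
tool_pos: [0.4007, -0.3112, 0.2373]
tool_rot: [-3.14, -0.001, 1.46]
contact_force: [-0.7, -0.7, 0.1]
opening: 0.0916
grip_force: 0.0
t 2.0 rot [-0.0019 -0.0015  0.0031] shift [ 0.     -0.0017 -0.0007] open 0.0916 grip 0.0
top phone [ 402.1 -281.    70.9   61.8   83.9]
top caul [585.8 314.1 126.4  59.   79.6]
top weight [409.6 223.4  53.6  53.2  90.4]
```

View pics/over.png

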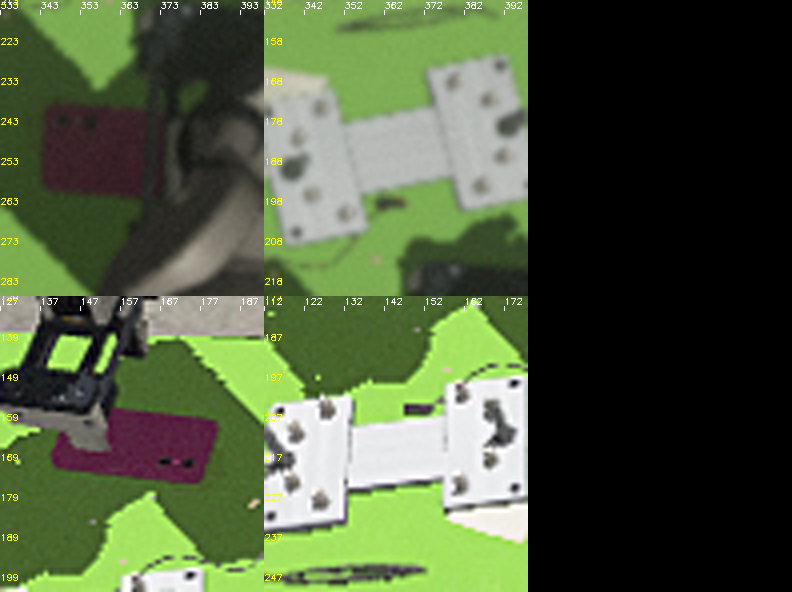

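The gripper stands over the phone with its fingers on either side of the width (side view, around (155,165)). Now descend and grip.

```bash
python3 -m pendant '{"motion": [[0, -0.0015, 0.02, 0, 0, 0], [0, 0, 0.02, 0, 0, 0], [0, 0, 0.01, 0, 0, 0], [0, 0, 0.0065, 0, 0, 0], [0, 0, 0, 0, 0, 0]]}'
python3 -m pendant '{"motion": [[0, 0, 0, 0, 0, 0], [0, 0, 0, 0, 0, 0], [0, 0, 0, 0, 0, 0], [0, 0, 0, 0, 0, 0], [0, 0, 0, 0, 0, 0], [0, 0, 0, 0, 0, 0], [0, 0, 0, 0, 0, 0], [0, 0, 0, 0, 0, 0]]}' 0.05 20
python3 -m pendant '{"motion": [[0, 0, -0.01, 0, 0, 0], [0, 0, -0.03, 0, 0, 0], [0, 0, -0.03, 0, 0, 0], [0, 0, -0.01, 0, 0, 0], [0, 0, 0, 0, 0, 0], [0, 0, 0, 0, 0, 0]]}'
python3 go.py 597.4 -318.4 80 100.65
```

```text
time: 2.57
tool_pos: [0.3979, -0.3127, 0.1813]
tool_rot: [-3.141, -0.001, 1.456]
contact_force: [-1.0, -0.1, -0.4]
opening: 0.0916
grip_force: 0.0
time: 3.23
tool_pos: [0.3987, -0.3124, 0.1824]
tool_rot: [3.141, 0.001, 1.457]
contact_force: [-0.3, -0.4, 6.1]
opening: 0.0654
grip_force: 20.0
time: 3.73
tool_pos: [0.3983, -0.312, 0.2618]
tool_rot: [3.141, 0.0, 1.457]
contact_force: [-0.5, 0.1, -1.3]
opening: 0.0653
grip_force: 20.0
t 3.7333 rot [ 2.000e-04  3.000e-04 -2.993e-01] shift [-0.0431  0.1945  0.0038] open 0.0653 grip 19.99
```

```bash
python3 -m pendant '{"motion": [[0, 0, 0, 0, 0, -0.1], [0, 0, 0, 0, 0, -0.1], [0, 0, 0, 0, 0, -0.0993], [-0.006, 0.032, 0, 0, 0, 0], [-0.006, 0.032, 0, 0, 0, 0], [-0.006, 0.032, 0, 0, 0, 0], [-0.007, 0.032, 0, 0, 0, 0], [-0.008, 0.032, 0.002, 0, 0, 0]]}'
python3 -m pendant '{"motion": [[-0.008, 0.0215, 0.002, 0, 0, 0], [0, 0.013, 0, 0, 0, 0], [0, 0, 0, 0, 0, 0], [0, 0, 0, 0, 0, 0]]}'
for i in 1 2 3; do python3 go.py 597.4 -318.4 80 100.65; python3 -m pendant '{"motion": [[0, 0, 0, 0, 0, 0]]}' >/dev/null; done
python3 - <<'E'
from meas import *
from mont import *
c=cam('top');mont(c,[(366,180)],'a.png',8);c=cam('side');mont(c,[(145,204)],'b.png',8)
a=cv2.imread('pics/a.png')[:,:528];b=cv2.imread('pics/b.png')[:,:528];cv2.imwrite('pics/over2.png',cv2.resize(np.hstack([a,b]),(800,450)))
E
```

```text
time: 4.4
tool_pos: [0.5629, -0.3145, 0.2575]
tool_rot: [-3.139, -0.003, 1.757]
contact_force: [0.4, -0.6, -0.5]
opening: 0.0655
grip_force: 20.0
time: 4.73
tool_pos: [0.5969, -0.316, 0.255]
tool_rot: [-3.138, -0.003, 1.758]
contact_force: [0.9, -0.3, -0.8]
opening: 0.0657
grip_force: 20.0
t 4.7333 rot [-0.0034 -0.003   0.001 ] shift [-0.0025  0.0001 -0.003 ] open 0.0657 grip 19.99
t 4.8167 rot [-0.0027 -0.0023 -0.0002] shift [-0.0021  0.0008 -0.0019] open 0.0656 grip 19.99
t 4.9 rot [-0.0015 -0.0011 -0.0006] shift [-0.0018  0.0009 -0.0008] open 0.0656 grip 19.99
```

View pics/over2.png

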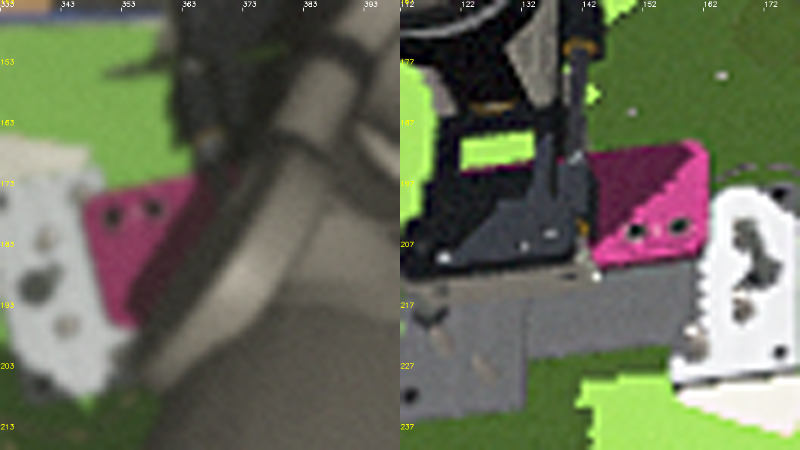

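The phone is held over the jig; lenses are visible in top at about (351.6,178.5), (358.1,177.2) and in side at about (158,204.3), (151.1,205.2). Triangulating them gives the phone's real offset in the grasp.

```bash
cat > tri.py <<'E'
from jig import *
def tri(t,a,s,b):
    o1,d1=ray(t,*a);o2,d2=ray(s,*b); k=np.linalg.lstsq(np.c_[d1,-d2],o2-o1,rcond=None)[0]
    p,q=o1+k[0]*d1,o2+k[1]*d2; return (p+q)/2*1000,np.linalg.norm(p-q)*1000
E
python3 - <<'E'
from tri import *
t,s=cam('top'),cam('side')
a,_=screw(t,[(351.6,178.5),(358.1,177.2)]);b,_=screw(s,[(158,204.3),(151.1,205.2)])
print(a.round(1),b.round(1))
L=[]
for i in(0,1):
    p,e=tri(t,a[i],s,b[i]); L.append(p); print(p.round(1),e.round(2))
m=np.mean(L,0); th=np.radians(100.65); o=robot.observe(); print(m,o['tool_pos'],o['tool_rot'])
d=m[:2]-o['tool_pos'][:2]*1000; print('cam rel tool along x',d@[np.cos(th),np.sin(th)],'y',d@[-np.sin(th),np.cos(th)])
for z in(.073+.012,): print([at(t,*q,z)[:2].round(4)*1000 for q in a],[at(s,*q,z)[:2].round(4)*1000 for q in b])
E
```

```text
[[351.2 178.1]
 [358.  176.6]] [[157.7 203.8]
 [150.6 204.7]]
[ 603.9 -258.1   86.8] 0.64
[ 607.9 -277.7   86.7] 1.13
[ 605.88330728 -267.8926794    86.7203121 ] [ 0.59686388 -0.31679483  0.25820078] [3.14131435e+00 3.92681870e-04 1.75626359e+00]
cam rel tool along x 46.392913140877724 y -17.90162389740148
[array([ 604.2, -258.2]), array([ 608.1, -277.6])] [array([ 602.8, -259.1]), array([ 606.8, -278.9])]
```

```bash
python3 -m pendant '{"motion": [[-0.004, 0.0011, 0, 0, 0, 0], [0, 0, 0.015, 0, 0, 0], [0, 0, 0.015, 0, 0, 0], [0, 0, 0, 0, 0, 0], [0, 0, 0, 0, 0, 0], [0, 0, 0, 0, 0, 0]]}'
python3 - <<'E'
from tri import *
t,s=cam('top'),cam('side'); cv2.imwrite('pics/x.png',t['image'])
T=np.array([607.9,-271.65,54])/1000
o=robot.observe();T[2]=o['tool_pos'][2]-.1715
pa,pb=proj(t,T),proj(s,T); u=np.array([3.3,-.7]);w=np.array([3.5,-.4])
print(pa,pb,o['tool_pos'],o['tool_rot'])
a,_=screw(t,[pa-u,pa+u]);b,_=screw(s,[pb+w,pb-w]); L=[]
for i in(0,1):
    p,e=tri(t,a[i],s,b[i]); L.append(p); print(a[i].round(1),b[i].round(1),p.round(1),e.round(2))
print(np.mean(L,0))
E
```

```text
time: 5.68
tool_pos: [0.5993, -0.3206, 0.2286]
tool_rot: [3.141, 0.001, 1.757]
contact_force: [-0.0, 0.2, -0.3]
opening: 0.0657
grip_force: 20.0
[353.54340809 178.54695084] [155.30166401 210.23474589] [ 0.59933699 -0.32054812  0.22906673] [3.14016202e+00 1.51379662e-03 1.75671382e+00]
[349.8 179. ] [158.3 210.3] [ 607.2 -262.    56.4] 2.16
[356.6 177.4] [151.5 211. ] [ 611.1 -281.4   57.8] 1.34
[ 609.13069181 -271.72650947   57.13622307]
```

```bash
python3 -m pendant '{"motion": [[0, -0.0006, 0.005, 0, 0, 0], [0, 0, 0.005, 0, 0, 0], [0, 0, 0.005, 0, 0, 0], [0, 0, 0.005, 0, 0, 0], [0, 0, 0.005, 0, 0, 0], [0, 0, 0, 0, 0, 0], [0, 0, 0, 0, 0, 0]]}'
python3 -m pendant '{"motion": [[0, 0, 0.003, 0, 0, 0], [0, 0, 0.003, 0, 0, 0], [0, 0, 0.002, 0, 0, 0], [0, 0, 0, 0, 0, 0], [0, 0, 0, 0, 0, 0]]}'

```

```text
time: 6.37
tool_pos: [0.5983, -0.3204, 0.2022]
tool_rot: [-3.141, -0.001, 1.757]
contact_force: [-0.6, 0.1, -0.8]
opening: 0.0653
grip_force: 20.0
time: 6.78
tool_pos: [0.5984, -0.3204, 0.1948]
tool_rot: [-3.142, 0.0, 1.757]
contact_force: [-0.0, 0.1, -1.0]
opening: 0.0655
grip_force: 20.0
```

```bash
python3 -m pendant '{"motion": [[0, 0, 0, 0, 0, 0], [0, 0, 0, 0, 0, 0], [0, 0, 0, 0, 0, 0], [0, 0, 0, 0, 0, 0], [0, 0, 0, 0, 0, 0], [0, 0, 0, 0, 0, 0]]}' 0.092
python3 -m pendant '{"motion": [[0, 0, -0.02, 0, 0, 0], [0, 0, -0.04, 0, 0, 0], [0, 0, -0.04, 0, 0, 0], [0, 0, -0.04, 0, 0, 0], [0, 0, -0.03, 0, 0, 0], [-0.01, -0.03, 0, 0, 0, 0], [-0.01, -0.03, 0, 0, 0, 0], [-0.01, -0.03, 0, 0, 0, 0]]}'
python3 -m pendant '{"motion": [[0.03, -0.02, 0, 0, 0, 0], [0.03, -0.02, 0, 0, 0, 0], [0.03, -0.02, 0, 0, 0, 0], [0.035, -0.01, 0, 0, 0, 0], [0.035, 0, 0, 0, 0, 0], [0.035, 0, 0, 0, 0, 0], [0, 0, 0, 0, 0, 0]]}'
python3 go.py 585.3 313.7 150 80.1
python3 - <<'E'
from mont import *
from tri import *
t,s=cam('top'),cam('side')
M=masks(t);print(rect(t,blob(t,(M['phone']*255).astype(np.uint8),366,184),.0165))
M=masks(s);print(rect(s,blob(s,(M['phone']*255).astype(np.uint8),145,214),.0165))
mont(t,[(366,184)],'a.png',8);mont(s,[(145,214)],'b.png',8)
a=cv2.imread('pics/a.png')[:,:528];b=cv2.imread('pics/b.png')[:,:528];cv2.imwrite('pics/placed.png',cv2.resize(np.hstack([a,b]),(800,450)))
E
```

```text
time: 7.28
tool_pos: [0.5984, -0.3205, 0.1949]
tool_rot: [3.141, 0.0, 1.757]
contact_force: [-0.3, 0.6, -0.7]
opening: 0.0916
grip_force: 0.0
time: 7.95
tool_pos: [0.5147, -0.3665, 0.3656]
tool_rot: [3.141, 0.001, 1.758]
contact_force: [-1.2, 0.5, 0.1]
opening: 0.0915
grip_force: 0.0
time: 8.53
tool_pos: [0.4089, -0.1834, 0.365]
tool_rot: [-3.141, -0.003, 1.759]
contact_force: [-0.3, 0.4, 0.2]
opening: 0.0915
grip_force: 0.0
t 8.5333 rot [-0.0015 -0.0027  0.3611] shift [0.52   0.0884 0.037 ] open 0.0915 grip 0.0
[ 596.7 -317.5  133.9   68.5  101.9]
[ 596.6 -319.2  134.2   70.4  100.4]
```

View pics/placed.png

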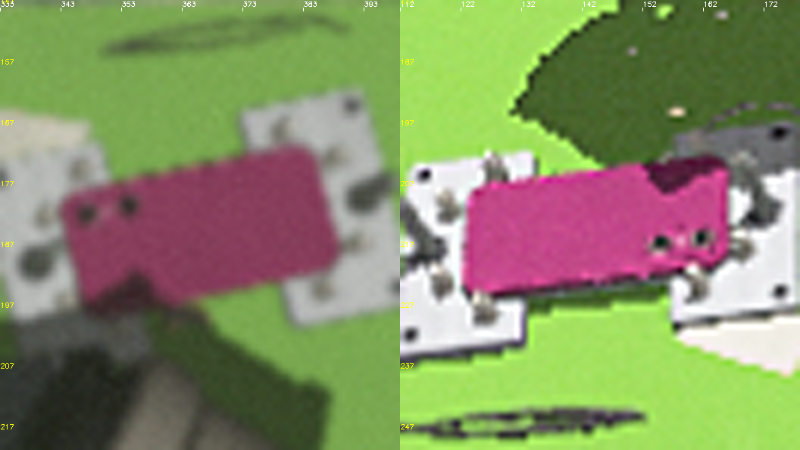

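The phone lies square between all eight dowels (centre about (596.7,-318.4), yaw ~101°). Next, the caul: swing in front of the sign.

```bash
python3 -m pendant '{"motion": [[0.034, 0.005, 0, 0, 0, 0], [0.034, 0.005, 0, 0, 0, 0], [0.034, 0.005, 0, 0, 0, 0], [0.034, 0.005, 0, 0, 0, 0], [0.034, 0.005, 0, 0, 0, 0], [0.034, 0.005, 0, 0, 0, 0], [0.034, 0.005, 0, 0, 0, 0], [0.034, 0.005, 0, 0, 0, 0]]}'
python3 -m pendant '{"motion": [[0.034, 0.005, 0, 0, 0, 0], [0.034, 0.005, 0, 0, 0, 0], [0.034, 0.005, 0, 0, 0, 0], [0.034, 0.005, 0, 0, 0, 0], [0.034, 0.005, 0, 0, 0, 0], [0.034, 0.005, 0, 0, 0, 0], [0, 0, 0, 0, 0, 0.12], [0, 0, 0, 0, 0, 0.12]]}'
python3 -m pendant '{"motion": [[0, 0, 0, 0, 0, 0.1211], [0, 0, 0, 0, 0, 0], [0, 0, 0, 0, 0, 0]]}'
python3 go.py 584.4 308.8 50 80.1
python3 - <<'E'
from meas import *
measure('top',dict(phone=(366,184),caul=(158,193),weight=(187,250)))
measure('side',dict(phone=(145,214),caul=(354,219),weight=(321,171)))
E
```

```text
time: 9.3
tool_pos: [0.4004, 0.0878, 0.365]
tool_rot: [3.14, 0.001, 1.756]
contact_force: [0.8, 0.0, -0.3]
opening: 0.0917
grip_force: 0.0
time: 9.97
tool_pos: [0.3924, 0.2945, 0.3644]
tool_rot: [3.141, -0.0, 1.514]
contact_force: [-0.2, -0.3, -0.1]
opening: 0.0916
grip_force: 0.0
time: 10.22
tool_pos: [0.3924, 0.2927, 0.3646]
tool_rot: [3.141, 0.0, 1.398]
contact_force: [-0.7, 0.6, 0.7]
opening: 0.0918
grip_force: 0.0
t 10.2167 rot [0.0003 0.0001 0.0004] shift [0.0489 0.1863 0.1366] open 0.0918 grip 0.0
top phone [ 598.4 -321.   135.2   67.9  101.5]
top caul [585.3 314.  127.2  59.   79.6]
top weight [408.2 223.4  53.9  49.9  89.2]
side phone [ 589.4 -324.1  135.7   71.6  100.7]
side caul [584.9 313.4 129.7  68.7  80.1]
side weight [406.2 220.5  75.7  58.4 176.8]
```

```bash
python3 -m pendant '{"motion": [[0.007, 0.0266, 0.0195, 0, 0, 0], [0.007, 0.0266, 0.0195, 0, 0, 0], [0.007, 0.0266, 0.0195, 0, 0, 0], [0.007, 0.0266, 0.0195, 0, 0, 0], [0.007, 0.0266, 0.0195, 0, 0, 0], [0.007, 0.0266, 0.0195, 0, 0, 0], [0.007, 0.0266, 0.0195, 0, 0, 0], [0, 0, 0, 0, 0, 0]]}'
python3 -m pendant '{"motion": [[0, 0, 0.02, 0, 0, 0], [0, 0, 0.02, 0, 0, 0], [0, 0, 0.007, 0, 0, 0], [0, 0, 0, 0, 0, 0], [0, 0, 0, 0, 0, 0]]}'
python3 go.py 584.4 308.8 3 80.1
python3 -m pendant '{"motion": [[0, 0, 0, 0, 0, 0], [0, 0, 0, 0, 0, 0], [0, 0, 0, 0, 0, 0], [0, 0, 0, 0, 0, 0], [0, 0, 0, 0, 0, 0], [0, 0, 0, 0, 0, 0], [0, 0, 0, 0, 0, 0], [0, 0, 0, 0, 0, 0]]}' 0.05 20
python3 go.py 584.4 308.8 50 80.1
python3 -m pendant '{"motion": [[0, 0, -0.01, 0, 0, 0], [0, 0, -0.03, 0, 0, 0], [0, 0, -0.04, 0, 0, 0], [0, 0, -0.04, 0, 0, 0], [0, 0, -0.02, 0, 0, 0], [0, 0, 0, 0, 0, 0], [0, 0, 0, 0, 0, 0]]}'
python3 go.py 390 290 143 80.1
```

```text
time: 10.98
tool_pos: [0.5864, 0.3072, 0.2223]
tool_rot: [-3.138, 0.003, 1.395]
contact_force: [-1.8, -1.1, -1.6]
opening: 0.0916
grip_force: 0.0
time: 11.4
tool_pos: [0.5834, 0.3087, 0.1821]
tool_rot: [3.141, -0.0, 1.396]
contact_force: [0.3, 0.7, 0.0]
opening: 0.0922
grip_force: 0.0
t 11.4 rot [ 0.0004 -0.0002 -0.0016] shift [0.0003 0.001  0.0011] open 0.0922 grip 0.0
time: 12.07
tool_pos: [0.5835, 0.3087, 0.1818]
tool_rot: [3.141, -0.0, 1.396]
contact_force: [-1.2, -0.9, 4.7]
opening: 0.0626
grip_force: 26.9
t 12.0667 rot [ 0.0007 -0.0003 -0.0024] shift [ 0.0002  0.0009 -0.0462] open 0.0626 grip 26.86
time: 12.65
tool_pos: [0.5833, 0.3087, 0.3227]
tool_rot: [3.14, -0.001, 1.396]
contact_force: [0.0, -0.3, -1.3]
opening: 0.0623
grip_force: 26.6
t 12.65 rot [ 0.002  -0.0012 -0.0024] shift [-0.0516 -0.1872  0.0017] open 0.0623 grip 26.62
```

```bash
python3 -m pendant '{"motion": [[-0.0086, -0.0312, 0, 0, 0, 0], [-0.0086, -0.0312, 0, 0, 0, 0], [-0.0086, -0.0312, 0, 0, 0, 0], [-0.0086, -0.0312, 0, 0, 0, 0], [-0.0086, -0.0312, 0, 0, 0, 0], [-0.0086, -0.0312, 0, 0, 0, 0], [-0.02, 0.003, 0, 0, 0, 0], [-0.035, 0.009, 0, 0, 0, 0]]}'
python3 -m pendant '{"motion": [[-0.038, 0.009, 0, 0, 0, 0], [-0.038, 0.009, 0, 0, 0, 0], [-0.038, 0.009, 0, 0, 0, 0], [-0.038, 0.009, 0, 0, 0, 0], [-0.038, 0.009, 0, 0, 0, 0], [-0.038, 0.009, 0, 0, 0, 0], [-0.038, 0.009, 0, 0, 0, 0], [-0.038, 0.009, 0, 0, 0, 0]]}'
python3 -m pendant '{"motion": [[-0.038, 0.009, 0, 0, 0, 0], [-0.038, 0.009, 0, 0, 0, 0], [-0.02, 0.009, 0, 0, 0, 0], [0, 0, 0, 0, 0, -0.12], [0, 0, 0, 0, 0, -0.12], [0, 0, 0, 0, 0, -0.12], [0, 0, 0, 0, 0, 0], [0, 0, 0, 0, 0, 0]]}'
python3 go.py 598.9 -323 110 100.65
```

```text
time: 13.32
tool_pos: [0.3896, 0.2354, 0.3196]
tool_rot: [-3.138, 0.001, 1.401]
contact_force: [0.8, -0.7, -1.1]
opening: 0.0628
grip_force: 26.6
time: 13.98
tool_pos: [0.4091, -0.0793, 0.3198]
tool_rot: [-3.138, -0.001, 1.395]
contact_force: [1.0, 0.4, -1.2]
opening: 0.0627
grip_force: 26.6
time: 14.65
tool_pos: [0.4196, -0.1766, 0.32]
tool_rot: [-3.139, -0.002, 1.752]
contact_force: [0.3, 0.3, -1.2]
opening: 0.0623
grip_force: 26.6
t 14.65 rot [-0.0024 -0.0022 -0.0048] shift [-0.177   0.1492  0.032 ] open 0.0623 grip 26.62
```

```bash
python3 -m pendant '{"motion": [[-0.0253, 0.0213, 0.005, 0, 0, -0.005], [-0.0253, 0.0213, 0.005, 0, 0, 0], [-0.0253, 0.0213, 0.005, 0, 0, 0], [-0.0253, 0.0213, 0.005, 0, 0, 0], [-0.0253, 0.0213, 0.005, 0, 0, 0], [-0.0253, 0.0213, 0.005, 0, 0, 0], [-0.0253, 0.0213, 0.005, 0, 0, 0], [0, 0, 0.02, 0, 0, 0]]}'
python3 -m pendant '{"motion": [[0, 0, 0.012, 0, 0, 0], [0, 0, 0, 0, 0, 0], [0, 0, 0, 0, 0, 0], [0, 0, 0, 0, 0, 0], [0, 0, 0, 0, 0, 0]]}'
python3 go.py 598.9 -323 75 100.65
python3 - <<'E'
from mont import *
t,s=cam('top'),cam('side')
mont(t,[(366,184)],'a.png',8);mont(s,[(145,208)],'b.png',8)
a=cv2.imread('pics/a.png')[:,:528];b=cv2.imread('pics/b.png')[:,:528];cv2.imwrite('pics/caul.png',cv2.resize(np.hstack([a,b]),(800,450)))
E
```

```text
time: 15.32
tool_pos: [0.6036, -0.3263, 0.2679]
tool_rot: [3.135, 0.008, 1.756]
contact_force: [-0.2, 0.4, -0.4]
opening: 0.0624
grip_force: 26.6
time: 15.73
tool_pos: [0.5997, -0.3224, 0.2558]
tool_rot: [3.14, 0.001, 1.76]
contact_force: [-0.3, -0.6, -0.7]
opening: 0.0624
grip_force: 26.6
t 15.7333 rot [0.0012 0.0013 0.0036] shift [-0.0004 -0.0009  0.0028] open 0.0624 grip 26.62
```

View pics/caul.png

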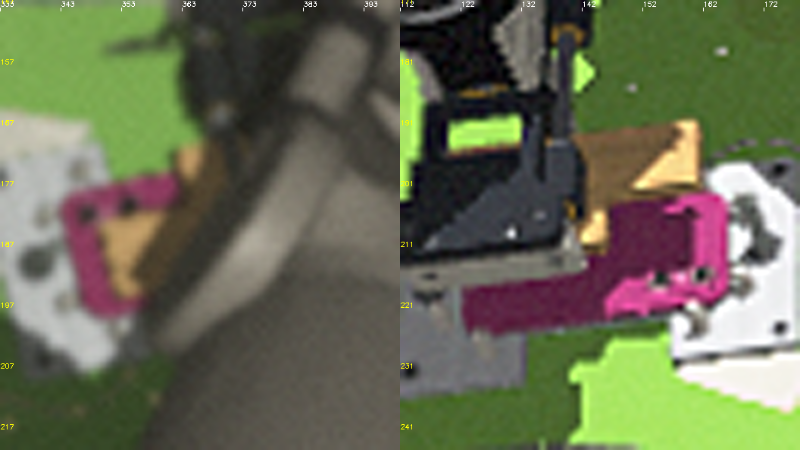

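The caul is over the phone with its cut-out above the bump. Its end corners are at top (350.0,184.0), (352.5,195.8) and side (160.7,190.7).

```bash
python3 - <<'E'
from tri import *
t,s=cam('top'),cam('side'); th=np.radians(100.65); J=np.array([597.4,-318.4])
def jf(p): d=p[:2]*1000-J; return np.array([d@[np.cos(th),np.sin(th)],d@[-np.sin(th),np.cos(th)]]).round(1)
o=robot.observe(); zb=o['tool_pos'][2]-.1818; print(zb)
M=masks(t);c=blob(t,(M['caul']*255).astype(np.uint8),352,190,14)
P=np.array([jf(at(t,u,v,zb+.012)) for u,v in c]); print('top max x',np.sort(P[:,0])[-6:], 'y',P[P[:,0]>P[:,0].max()-8][:,1].min(),P[P[:,0]>P[:,0].max()-8][:,1].max())
for u,v in[(350,184),(352.5,195.8)]: print(jf(at(t,u,v,zb+.012)))
print('side',jf(at(s,160.7,190.7,zb+.012)),jf(at(s,161.5,201.4,zb+.012)),jf(at(s,161.5,201.4,zb)))
M=masks(s);c=blob(s,(M['caul']*255).astype(np.uint8),154,196,14)
P=np.array([jf(at(s,u,v,zb+.012)) for u,v in c]); print('side max x',np.sort(P[:,0])[-6:],P[:,1].max())
E
```

```text
0.0735885806936026
top max x [67.5 67.5 68.1 68.2 68.3 68.9] y -4.6 31.0
[65.5 -1.8]
[66.5 32.4]
side [65.6 28.5] [68.3 -9.8] [65.5 -1.5]
side max x [66.7 66.7 66.7 66.8 66.8 66.9] 29.1
```

```bash
python3 -m pendant '{"motion": [[-0.0013, -0.0005, 0.015, 0, 0, 0.003], [0, 0, 0.015, 0, 0, 0], [0, 0, 0.008, 0, 0, 0], [0, 0, 0.005, 0, 0, 0], [0, 0, 0.004, 0, 0, 0], [0, 0, 0, 0, 0, 0], [0, 0, 0, 0, 0, 0]]}'
python3 -m pendant '{"motion": [[0, 0, 0.003, 0, 0, 0], [0, 0, 0.0015, 0, 0, 0], [0, 0, 0, 0, 0, 0], [0, 0, 0, 0, 0, 0], [0, 0, 0, 0, 0, 0]]}'
```

```text
time: 16.52
tool_pos: [0.5997, -0.3242, 0.2078]
tool_rot: [3.141, 0.0, 1.758]
contact_force: [-0.6, 0.6, -0.7]
opening: 0.0626
grip_force: 26.6
time: 16.93
tool_pos: [0.5996, -0.3242, 0.2031]
tool_rot: [3.141, 0.0, 1.758]
contact_force: [0.2, -0.6, -0.7]
opening: 0.0625
grip_force: 26.7
```

```bash
python3 -m pendant '{"motion": [[0, 0, 0, 0, 0, 0], [0, 0, 0, 0, 0, 0], [0, 0, 0, 0, 0, 0], [0, 0, 0, 0, 0, 0], [0, 0, 0, 0, 0, 0], [0, 0, 0, 0, 0, 0]]}' 0.092
python3 -m pendant '{"motion": [[0, 0, -0.02, 0, 0, 0], [0, 0, -0.04, 0, 0, 0], [0, 0, -0.04, 0, 0, 0], [0, 0, -0.04, 0, 0, 0], [0, 0, -0.02, 0, 0, 0], [0, -0.03, 0, 0, 0, 0], [0, -0.04, 0, 0, 0, 0], [0, -0.04, 0, 0, 0, 0]]}'
python3 -m pendant '{"motion": [[0.01, -0.03, 0, 0, 0, -0.066], [0.03, -0.02, 0, 0, 0, -0.066], [0, 0, 0, 0, 0, 0], [0, 0, 0, 0, 0, 0], [0, 0, 0, 0, 0, 0]]}'
python3 go.py 476.9 -29.7 80 108.2
python3 - <<'E'
from tri import *
t,s=cam('top'),cam('side')
M=masks(t);print(rect(t,blob(t,(M['caul']*255).astype(np.uint8),366,184),.027))
M=masks(s);print(rect(s,blob(s,(M['caul']*255).astype(np.uint8),145,210),.027))
from mont import *
mont(t,[(366,184)],'a.png',8);mont(s,[(145,208)],'b.png',8)
a=cv2.imread('pics/a.png')[:,:528];b=cv2.imread('pics/b.png')[:,:528];cv2.imwrite('pics/caul2.png',cv2.resize(np.hstack([a,b]),(800,450)))
E
```

```text
time: 17.43
tool_pos: [0.5995, -0.3241, 0.2028]
tool_rot: [-3.141, -0.0, 1.758]
contact_force: [0.0, 0.5, 0.5]
opening: 0.0919
grip_force: 0.0
time: 18.1
tool_pos: [0.4905, -0.3441, 0.363]
tool_rot: [3.141, 0.001, 1.759]
contact_force: [-0.3, -0.5, -0.4]
opening: 0.0918
grip_force: 0.0
time: 18.52
tool_pos: [0.4337, -0.3166, 0.3636]
tool_rot: [3.141, 0.002, 1.889]
contact_force: [0.7, -1.1, -0.7]
opening: 0.0918
grip_force: 0.0
t 18.5167 rot [0.0011 0.0021 0.0005] shift [0.2591 0.1307 0.1056] open 0.0918 grip 0.0
[ 594.7 -319.4  133.8   65.8  101.7]
[ 597.6 -321.2  130.9   69.5  101.2]
```

View pics/caul2.png

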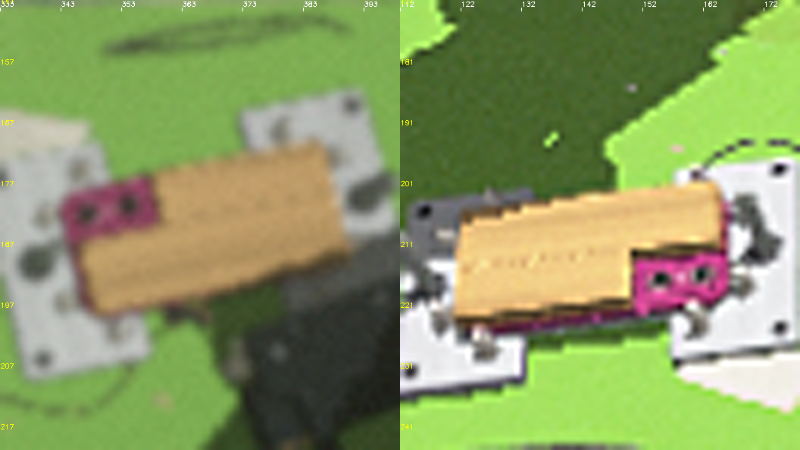

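The caul sits flat with its cut-out round the camera bump. Now the plate.

```bash
python3 -m pendant '{"motion": [[0.0324, 0.0163, 0.0132, 0, 0, 0], [0.0324, 0.0163, 0.0132, 0, 0, 0], [0.0324, 0.0163, 0.0132, 0, 0, 0], [0.0324, 0.0163, 0.0132, 0, 0, 0], [0.0324, 0.0163, 0.0132, 0, 0, 0], [0.0324, 0.0163, 0.0132, 0, 0, 0], [0.0324, 0.0163, 0.0132, 0, 0, 0], [0.0324, 0.0163, 0.0132, 0, 0, 0]]}'
python3 -m pendant '{"motion": [[0, 0, 0, 0, 0, 0], [0, 0, 0, 0, 0, 0], [0, 0, 0, 0, 0, 0]]}'
python3 go.py 476.9 -29.7 3 108.2
```

```text
time: 19.28
tool_pos: [0.477, -0.0275, 0.2566]
tool_rot: [3.14, 0.001, 1.89]
contact_force: [1.2, -0.2, 0.1]
opening: 0.0919
grip_force: 0.0
time: 19.53
tool_pos: [0.4768, -0.0293, 0.2571]
tool_rot: [3.141, 0.001, 1.891]
contact_force: [0.3, 0.4, 0.2]
opening: 0.0918
grip_force: 0.0
t 19.5333 rot [0.0004 0.0007 0.0025] shift [-0.0004 -0.      0.0761] open 0.0918 grip 0.0
```

```bash
python3 -m pendant '{"motion": [[0, 0, 0.03, 0, 0, 0], [0, 0, 0.025, 0, 0, 0], [0, 0, 0.015, 0, 0, 0], [0, 0, 0.0065, 0, 0, 0], [0, 0, 0, 0, 0, 0], [0, 0, 0, 0, 0, 0]]}'
python3 -m pendant '{"motion": [[0, 0, 0, 0, 0, 0], [0, 0, 0, 0, 0, 0], [0, 0, 0, 0, 0, 0], [0, 0, 0, 0, 0, 0], [0, 0, 0, 0, 0, 0], [0, 0, 0, 0, 0, 0], [0, 0, 0, 0, 0, 0], [0, 0, 0, 0, 0, 0]]}' 0.045 45
python3 -m pendant '{"motion": [[0, 0, -0.01, 0, 0, 0], [0, 0, -0.03, 0, 0, 0], [0, 0, -0.04, 0, 0, 0], [0, 0, -0.04, 0, 0, 0], [0, 0, -0.01, 0, 0, 0], [0, 0, 0, 0, 0, 0], [0, 0, 0, 0, 0, 0]]}'
python3 go.py 598 -318.1 120 100.65
```

```text
time: 20.03
tool_pos: [0.4764, -0.0302, 0.1812]
tool_rot: [3.141, 0.001, 1.888]
contact_force: [0.7, 0.2, 0.1]
opening: 0.0917
grip_force: 0.0
time: 20.7
tool_pos: [0.4761, -0.0293, 0.1811]
tool_rot: [3.141, 0.001, 1.89]
contact_force: [0.7, 1.0, 4.3]
opening: 0.0591
grip_force: 45.0
time: 21.28
tool_pos: [0.4753, -0.0292, 0.3108]
tool_rot: [-3.141, 0.0, 1.89]
contact_force: [0.1, -0.0, -2.4]
opening: 0.0589
grip_force: 45.0
t 21.2833 rot [-1.000e-04  1.000e-04  1.329e-01] shift [-0.3066  0.0672  0.0128] open 0.0589 grip 45.0
```

```bash
python3 -m pendant '{"motion": [[0, 0, 0, 0, 0, 0.0665], [0, 0, 0, 0, 0, 0.0665], [-0.038, 0.004, 0, 0, 0, 0], [-0.038, 0.006, 0, 0, 0, 0], [-0.038, 0.008, 0, 0, 0, 0], [-0.038, 0.009, 0, 0, 0, 0], [-0.038, 0.01, 0, 0, 0, 0], [-0.038, 0.01, 0, 0, 0, 0]]}'
python3 -m pendant '{"motion": [[-0.038, 0.01, 0.01, 0, 0, 0], [-0.03, 0.008, 0.01, 0, 0, 0], [-0.01, 0.002, 0.005, 0, 0, 0], [0, 0, 0, 0, 0, 0], [0, 0, 0, 0, 0, 0], [0, 0, 0, 0, 0, 0], [0, 0, 0, 0, 0, 0]]}'
python3 go.py 598 -318.1 100 100.65
python3 - <<'E'
from mont import *
t,s=cam('top'),cam('side')
mont(t,[(366,184)],'a.png',8);mont(s,[(145,200)],'b.png',8)
a=cv2.imread('pics/a.png')[:,:528];b=cv2.imread('pics/b.png')[:,:528];cv2.imwrite('pics/plate.png',cv2.resize(np.hstack([a,b]),(800,450)))
E
```

```text
time: 21.95
tool_pos: [0.564, -0.2463, 0.3077]
tool_rot: [-3.137, -0.004, 1.756]
contact_force: [0.5, 1.3, -2.2]
opening: 0.0587
grip_force: 45.0
time: 22.53
tool_pos: [0.5981, -0.3161, 0.286]
tool_rot: [-3.141, -0.001, 1.758]
contact_force: [0.0, -0.2, -2.3]
opening: 0.0594
grip_force: 45.0
t 22.5333 rot [-0.0004 -0.0006  0.0013] shift [-0.0019 -0.0005  0.008 ] open 0.0594 grip 45.0
```

View pics/plate.png

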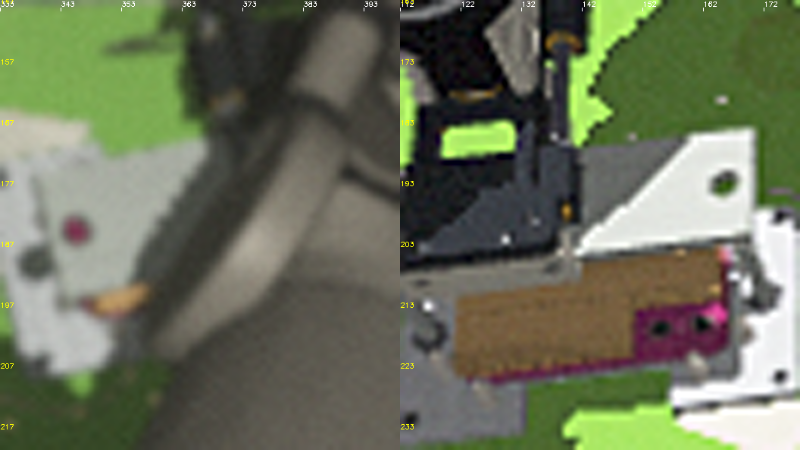

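The plate is over the jig; its +x hole shows at top (345.5,184.8) and side (165.5,193.1).

```bash
cat > hole.py <<'E'
from tri import *
import sys
def hole(z,J=np.array([597.4,-318.4]),th=np.radians(100.65)):
    o=robot.observe(); t,s=cam('top'),cam('side'); zt=o['tool_pos'][2]-.1811+.008
    e=np.array([np.cos(th),np.sin(th)]);n=np.array([-np.sin(th),np.cos(th)])
    g=np.append((J+84*e)/1000,zt); pa,pb=proj(t,g),proj(s,g)
    a,_=screw(t,[pa],r=3);b,_=screw(s,[pb],r=3)
    # second pass recentred
    a,_=screw(t,[a[0]],r=3);b,_=screw(s,[b[0]],r=3)
    p,err=tri(t,a[0],s,b[0]); f=lambda p:((p[:2]-J)@e-84,(p[:2]-J)@n)
    print('expect',pa.round(1),pb.round(1),'seen',a[0].round(1),b[0].round(1),'zt',zt)
    print('tri',p.round(1),err.round(1),np.round(f(p),1),'top',np.round(f(at(t,*a[0],zt)*1000),1),'side',np.round(f(at(s,*b[0],zt)*1000),1))
hole(0)
E
python3 hole.py
python3 - <<'E'
from tri import *   # pin tops against the jig estimate, before-plate frame not needed: print expected pixels
t,s=cam('top'),cam('side');th=np.radians(100.65);J=np.array([597.4,-318.4]);e=np.array([np.cos(th),np.sin(th)])
for k in(84,-84):
    for z in(.012,.064): p=np.append((J+k*e)/1000,z);print(k,z,proj(t,p).round(1),proj(s,p).round(1))
E
```

```text
expect [346.  184.2] [164.9 192.5] seen [345.3 184.4] [164.9 192.7] zt 0.11339753902972213
tri [ 581.9 -235.1  112.2] 1.8 [ 0.8 -0.1] top [2. 0.] side [ 0.1 -0.8]
84 0.012 [338.4 190.1] [172.1 211.4]
84 0.064 [342.1 187.2] [168.5 202. ]
-84 0.012 [392.4 179.1] [116.9 217.9]
-84 0.064 [398.6 175.7] [111.1 208.8]
```

```bash
python3 -m pendant '{"motion": [[-0.0012, -0.0004, 0.012, 0, 0, 0], [0, 0, 0.012, 0, 0, 0], [0, 0, 0.0105, 0, 0, 0], [0, 0, 0, 0, 0, 0], [0, 0, 0, 0, 0, 0], [0, 0, 0, 0, 0, 0]]}'
python3 go.py 598 -318.1 74 100.65; python3 hole.py
python3 - <<'E'
from mont import *
t,s=cam('top'),cam('side')
mont(t,[(346,186)],'a.png',16,w=28,h=36);mont(s,[(165,203)],'b.png',16,w=28,h=36)
a=cv2.imread('pics/a.png')[:,:448];b=cv2.imread('pics/b.png')[:,:448];cv2.imwrite('pics/plate2.png',cv2.resize(np.hstack([a,b]),(800,514)))
E
```

```text
time: 23.33
tool_pos: [0.5981, -0.319, 0.251]
tool_rot: [-3.141, -0.0, 1.757]
contact_force: [0.4, -1.0, -2.1]
opening: 0.0592
grip_force: 45.0
t 23.3333 rot [-0.0001 -0.0001 -0.0001] shift [ 0.0009  0.     -0.001 ] open 0.0592 grip 45.0
expect [343.2 186.4] [167.5 199.4] seen [343.8 186.7] [166.5 198.7] zt 0.07790303619467845
tri [ 580.7 -237.9   79.7] 1.8 [-1.8  1.5] top [-1.3  1.3] side [-3.  3.]
```

View pics/plate2.png

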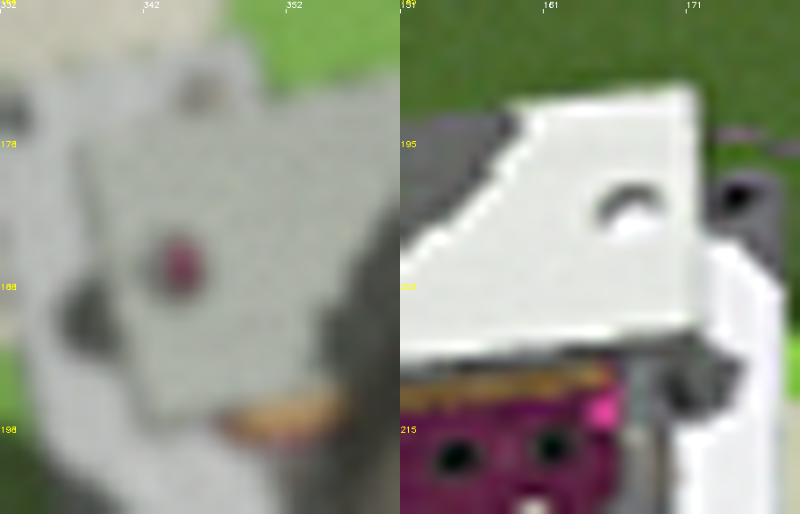

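```bash
python3 -m pendant '{"motion": [[0.0013, 0, 0, 0, 0, 0], [0, 0, 0, 0, 0, 0], [0, 0, 0, 0, 0, 0], [0, 0, 0, 0, 0, 0], [0, 0, 0, 0, 0, 0], [0, 0, 0, 0, 0, 0]]}'
python3 go.py 598 -318.1 74 100.65
python3 -m pendant '{"motion": [[0, 0, 0.004, 0, 0, 0], [0, 0, 0.004, 0, 0, 0], [0, 0, 0.004, 0, 0, 0], [0, 0, 0.003, 0, 0, 0], [0, 0, 0, 0, 0, 0], [0, 0, 0, 0, 0, 0]]}'

```

```text
time: 24.03
tool_pos: [0.5978, -0.3176, 0.2512]
tool_rot: [3.142, 0.0, 1.757]
contact_force: [0.1, -0.1, -2.7]
opening: 0.0589
grip_force: 45.0
t 24.0333 rot [ 0.      0.0001 -0.0001] shift [-0.0005  0.0001 -0.0008] open 0.0589 grip 45.0
time: 24.53
tool_pos: [0.5977, -0.3176, 0.2358]
tool_rot: [-3.141, -0.0, 1.757]
contact_force: [0.3, -0.5, -2.3]
opening: 0.0588
grip_force: 45.0
```

No contact with the underside already 9 mm below the pin tops: both pins are in the holes.

```bash
python3 -m pendant '{"motion": [[0, 0, 0.005, 0, 0, 0], [0, 0, 0.005, 0, 0, 0], [0, 0, 0.004, 0, 0, 0], [0, 0, 0, 0, 0, 0], [0, 0, 0, 0, 0, 0]]}'
python3 -m pendant '{"motion": [[0, 0, 0.004, 0, 0, 0], [0, 0, 0.002, 0, 0, 0], [0, 0, 0, 0, 0, 0], [0, 0, 0, 0, 0, 0], [0, 0, 0, 0, 0, 0]]}'

```

```text
time: 24.95
tool_pos: [0.5977, -0.3176, 0.2217]
tool_rot: [-3.141, -0.001, 1.757]
contact_force: [0.9, -0.0, -2.6]
opening: 0.0592
grip_force: 45.0
time: 25.37
tool_pos: [0.5978, -0.3176, 0.2163]
tool_rot: [3.141, 0.0, 1.757]
contact_force: [0.3, -1.0, -2.6]
opening: 0.0589
grip_force: 45.0
```

```bash
python3 -m pendant '{"motion": [[0, 0, 0.0015, 0, 0, 0], [0, 0, 0, 0, 0, 0], [0, 0, 0, 0, 0, 0]]}'
python3 -m pendant '{"motion": [[0, 0, 0, 0, 0, 0], [0, 0, 0, 0, 0, 0], [0, 0, 0, 0, 0, 0], [0, 0, 0, 0, 0, 0], [0, 0, 0, 0, 0, 0], [0, 0, 0, 0, 0, 0]]}' 0.092
python3 -m pendant '{"motion": [[0, 0, -0.02, 0, 0, 0], [0, 0, -0.04, 0, 0, 0], [0, 0, -0.04, 0, 0, 0], [0, 0, -0.04, 0, 0, 0], [0, -0.03, 0, 0, 0, 0], [0, -0.04, 0, 0, 0, 0], [0, -0.04, 0, 0, 0, 0], [0.01, -0.04, 0, 0, 0, 0]]}'
python3 -m pendant '{"motion": [[0.038, -0.01, 0, 0, 0, 0], [0.038, -0.01, 0, 0, 0, 0], [0.038, 0, 0, 0, 0, 0], [0.038, 0, 0, 0, 0, 0], [0.038, 0, 0, 0, 0, 0], [0, 0, 0, 0, 0, 0], [0, 0, 0, 0, 0, 0]]}'
python3 go.py 408.5 223 80 90
python3 - <<'E'
from mont import *
t,s=cam('top'),cam('side')
mont(t,[(366,184)],'a.png',8);mont(s,[(145,208)],'b.png',8)
a=cv2.imread('pics/a.png')[:,:528];b=cv2.imread('pics/b.png')[:,:528];cv2.imwrite('pics/plate3.png',cv2.resize(np.hstack([a,b]),(800,450)))
E
```

```text
time: 25.62
tool_pos: [0.5978, -0.3176, 0.2147]
tool_rot: [-3.141, 0.0, 1.757]
contact_force: [0.2, 0.0, -1.7]
opening: 0.0592
grip_force: 45.0
time: 26.12
tool_pos: [0.5978, -0.3176, 0.2149]
tool_rot: [3.141, 0.0, 1.757]
contact_force: [0.3, 0.4, -0.7]
opening: 0.0905
grip_force: 0.0
time: 26.78
tool_pos: [0.447, -0.3362, 0.3549]
tool_rot: [3.141, 0.002, 1.757]
contact_force: [-0.9, -1.4, 0.2]
opening: 0.0922
grip_force: 0.0
time: 27.37
tool_pos: [0.3935, -0.151, 0.3553]
tool_rot: [3.141, 0.001, 1.76]
contact_force: [0.8, -0.7, -0.3]
opening: 0.0918
grip_force: 0.0
t 27.3667 rot [0.0009 0.0008 0.1887] shift [0.374  0.015  0.0973] open 0.0918 grip 0.0
```

View pics/plate3.png

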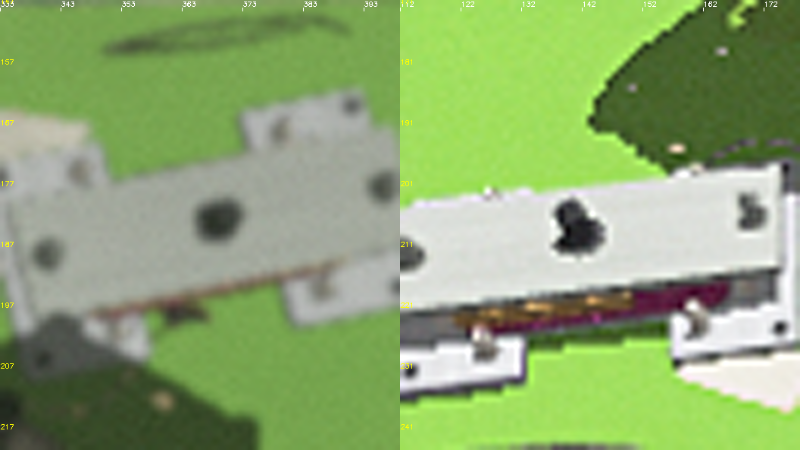

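The plate is flat with both pins through its holes and the stud upright. Last, the ring.

```bash
python3 go.py 408.5 223 80 100.65
python3 -m pendant '{"motion": [[0.035, 0, 0.005, 0, 0, 0], [0.036, 0.008, 0.005, 0, 0, 0], [0.036, 0.01, 0.01, 0, 0, 0], [0.036, 0.01, 0.01, 0, 0, 0], [0.036, 0.01, 0.01, 0, 0, 0], [0.036, 0.01, 0.01, 0, 0, 0], [0.036, 0.01, 0.01, 0, 0, 0], [0.036, 0.01, 0.01, 0, 0, 0]]}'
python3 -m pendant '{"motion": [[0.036, 0.008, 0.01, 0, 0, 0], [0.03, 0.008, 0.01, 0, 0, 0], [0, 0, 0, 0, 0, 0], [0, 0, 0, 0, 0, 0], [0, 0, 0, 0, 0, 0]]}'
python3 go.py 408.5 223 60 100.65
```

```text
t 27.4667 rot [0.0011 0.0014 0.0004] shift [0.3667 0.0836 0.0972] open 0.0916 grip 0.0
time: 28.13
tool_pos: [0.4086, 0.1432, 0.2841]
tool_rot: [3.141, 0.0, 1.755]
contact_force: [0.9, -0.1, -0.3]
opening: 0.0919
grip_force: 0.0
time: 28.55
tool_pos: [0.4118, 0.2093, 0.2644]
tool_rot: [-3.141, 0.0, 1.756]
contact_force: [0.2, 0.3, 0.5]
opening: 0.0918
grip_force: 0.0
t 28.55 rot [-0.0005  0.0005 -0.0006] shift [ 0.0141 -0.0007  0.0264] open 0.0918 grip 0.0
```

```bash
python3 -m pendant '{"motion": [[0.0143, -0.0005, 0, 0, 0, 0], [0, 0, 0.03, 0, 0, 0], [0, 0, 0.03, 0, 0, 0], [0, 0, 0.015, 0, 0, 0], [0, 0, 0.008, 0, 0, 0], [0, 0, 0, 0, 0, 0], [0, 0, 0, 0, 0, 0], [0, 0, 0, 0, 0, 0]]}'
python3 -m pendant '{"motion": [[0, 0, 0, 0, 0, 0], [0, 0, 0, 0, 0, 0], [0, 0, 0, 0, 0, 0], [0, 0, 0, 0, 0, 0], [0, 0, 0, 0, 0, 0], [0, 0, 0, 0, 0, 0], [0, 0, 0, 0, 0, 0], [0, 0, 0, 0, 0, 0]]}' 0.045 50
python3 -m pendant '{"motion": [[0, 0, -0.01, 0, 0, 0], [0, 0, -0.03, 0, 0, 0], [0, 0, -0.04, 0, 0, 0], [0, 0, -0.04, 0, 0, 0], [0, 0, -0.03, 0, 0, 0], [0, 0, 0, 0, 0, 0], [0, 0, 0, 0, 0, 0]]}'
python3 go.py 598 -318.1 150 100.65
```

```text
time: 29.22
tool_pos: [0.4088, 0.2236, 0.1828]
tool_rot: [3.139, -0.0, 1.756]
contact_force: [0.0, -0.2, -0.5]
opening: 0.0917
grip_force: 0.0
time: 29.88
tool_pos: [0.4082, 0.224, 0.1818]
tool_rot: [3.141, -0.0, 1.757]
contact_force: [1.5, 0.5, 1.4]
opening: 0.0562
grip_force: 50.0
time: 30.47
tool_pos: [0.4077, 0.2239, 0.3321]
tool_rot: [3.14, -0.0, 1.757]
contact_force: [-0.7, -0.7, -7.7]
opening: 0.0558
grip_force: 50.0
t 30.4667 rot [ 0.0015 -0.0001 -0.    ] shift [-0.5678  0.0868  0.0041] open 0.0558 grip 50.0
```

```bash
python3 -m pendant '{"motion": [[-0.03, -0.005, 0, 0, 0, 0], [-0.038, -0.006, 0, 0, 0, 0], [-0.038, -0.006, 0, 0, 0, 0], [-0.038, -0.006, 0, 0, 0, 0], [-0.038, -0.006, 0, 0, 0, 0], [-0.038, -0.006, 0, 0, 0, 0], [-0.038, -0.006, 0, 0, 0, 0], [-0.038, -0.006, 0, 0, 0, 0]]}'
python3 -m pendant '{"motion": [[-0.038, -0.006, 0, 0, 0, 0], [-0.038, -0.006, 0, 0, 0, 0], [-0.03, 0.01, 0, 0, 0, 0], [-0.03, 0.023, 0, 0, 0, 0], [-0.03, 0.025, 0, 0, 0, 0], [-0.03, 0.025, 0, 0, 0, 0], [-0.03, 0.025, 0, 0, 0, 0], [-0.03, 0.02, 0, 0, 0, 0]]}'
python3 -m pendant '{"motion": [[0, 0, 0, 0, 0, 0], [0, 0, 0, 0, 0, 0], [0, 0, 0, 0, 0, 0]]}'
python3 go.py 598 -318.1 100 100.65
```

```text
time: 31.13
tool_pos: [0.4152, -0.0772, 0.3291]
tool_rot: [-3.137, -0.003, 1.757]
contact_force: [1.9, 0.3, -6.6]
opening: 0.0561
grip_force: 50.0
time: 31.8
tool_pos: [0.5788, -0.3066, 0.3272]
tool_rot: [-3.137, -0.005, 1.757]
contact_force: [0.6, -0.9, -6.1]
opening: 0.0559
grip_force: 50.0
time: 32.05
tool_pos: [0.5771, -0.3054, 0.3278]
tool_rot: [-3.136, -0.005, 1.756]
contact_force: [-0.6, 0.8, -6.9]
opening: 0.0562
grip_force: 50.0
t 32.05 rot [-0.0052 -0.0053 -0.0002] shift [-0.0164  0.0182  0.0498] open 0.0562 grip 50.0
```

```bash
python3 -m pendant '{"motion": [[-0.0082, 0.0091, 0.02, 0, 0, 0], [-0.0082, 0.0091, 0.02, 0, 0, 0], [0, 0, 0.013, 0, 0, 0], [0, 0, 0, 0, 0, 0], [0, 0, 0, 0, 0, 0], [0, 0, 0, 0, 0, 0], [0, 0, 0, 0, 0, 0]]}'
python3 go.py 598 -318.1 95 100.65
python3 - <<'E'
from mont import *
t,s=cam('top'),cam('side')
mont(t,[(366,184)],'a.png',8);mont(s,[(145,200)],'b.png',8)
a=cv2.imread('pics/a.png')[:,:528];b=cv2.imread('pics/b.png')[:,:528];cv2.imwrite('pics/ring.png',cv2.resize(np.hstack([a,b]),(800,450)))
from tri import *
for z in(.091,.117,.071,.041): p=[.5974,-.3184,z];print(z,proj(t,p).round(1),proj(s,p).round(1))
E
```

```text
time: 32.63
tool_pos: [0.5986, -0.3183, 0.2803]
tool_rot: [3.14, 0.002, 1.757]
contact_force: [0.8, 0.1, -4.6]
opening: 0.0562
grip_force: 50.0
t 32.6333 rot [0.0014 0.0015 0.0002] shift [ 0.0003 -0.0006  0.0073] open 0.0562 grip 50.0
0.091 [373.2 179.7] [137.3 200.3]
0.117 [376.  177.9] [134.7 195.2]
0.071 [371.2 181. ] [139.2 204.1]
0.041 [368.2 182.8] [142.  209.6]
```

View pics/ring.png

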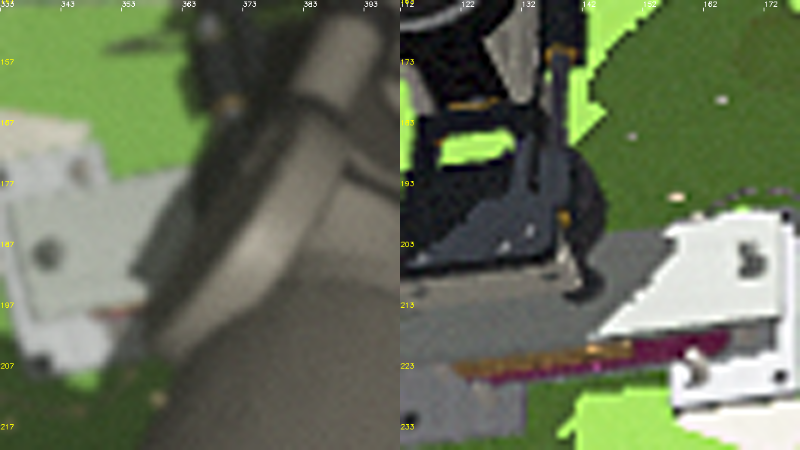

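In the side view the ring's +y flank shows at about (145.5,197); I check it against the tool centre.

```bash
python3 - <<'E'
from tri import *
s=cam('side'); H=hsv(s)
for v in range(189,214,2): print(v,(s['image'][v,138:150,1].astype(int)-s['image'][v,138:150,2]).tolist())
o=robot.observe(); zb=o['tool_pos'][2]-.1818
a=np.linspace(0,2*np.pi,181)
for z in(zb,zb+.026):
    P=np.array([proj(s,[.5974+.03*np.cos(k),-.3184+.03*np.sin(k),z]) for k in a]); i=P[:,0].argmax(); print('z',z,'right',P[i].round(1),'bottom',P[P[:,1].argmax()].round(1)); print([ (int(v),P[np.abs(P[:,1]-v)<.6][:,0].max().round(1)) for v in range(189,212,2) if (np.abs(P[:,1]-v)<.6).any()])
E
```

```text
189 [-7, -7, -7, -11, 13, 58, 62, 54, 58, 60, 62, 57]
191 [-9, -9, 3, -3, -11, 4, 59, 62, 59, 61, 58, 56]
193 [-7, -3, -2, 0, -1, -9, 12, 65, 61, 56, 53, 60]
195 [-7, -8, -5, 2, -1, -3, -1, 10, 58, 60, 59, 58]
197 [11, 11, -2, -5, -4, -2, -7, 6, 36, 62, 61, 59]
199 [24, 51, 2, -9, 5, -1, -6, 12, 53, 63, 62, 64]
201 [4, -7, -3, -1, -2, 5, -7, 3, 24, 9, 10, -7]
203 [8, 6, -6, -7, -3, 2, 4, 4, 6, 5, 2, 4]
205 [15, 9, 4, -4, -2, 1, 0, 0, 8, 2, 8, 4]
207 [12, 9, 12, 4, -2, -2, -2, 6, 3, 4, 6, 2]
209 [6, 5, 11, 13, 0, 0, -2, -1, 5, 2, 3, 1]
211 [4, -2, -6, -7, 1, -6, 1, 0, 4, 1, 4, 2]
213 [7, 0, 0, 0, 8, 6, 3, 2, 3, 6, 5, 6]
z 0.09816785833571792 right [147.1 197.5] bottom [134.5 207.8]
[(191, np.float64(143.5)), (193, np.float64(145.8)), (195, np.float64(146.8)), (197, np.float64(147.1)), (199, np.float64(147.1)), (201, np.float64(146.5)), (203, np.float64(145.3)), (205, np.float64(143.5)), (207, np.float64(140.4))]
z 0.12416785833571792 right [144.7 192.3] bottom [131.8 202.7]
[(189, np.float64(144.1)), (191, np.float64(144.7)), (193, np.float64(144.7)), (195, np.float64(144.4)), (197, np.float64(143.4)), (199, np.float64(141.9)), (201, np.float64(139.5)), (203, np.float64(134.8))]
```

```bash
python3 -m pendant '{"motion": [[0.0018, -0.0004, 0.01, 0, 0, 0], [0, 0, 0.01, 0, 0, 0], [0, 0, 0.004, 0, 0, 0], [0, 0, 0, 0, 0, 0], [0, 0, 0, 0, 0, 0], [0, 0, 0, 0, 0, 0], [0, 0, 0, 0, 0, 0]]}'
python3 -m pendant '{"motion": [[0, 0, 0.003, 0, 0, 0], [0, 0, 0.003, 0, 0, 0], [0, 0, 0, 0, 0, 0], [0, 0, 0, 0, 0, 0]]}'
python3 go.py 598 -318.1 70 100.65
```

```text
time: 33.37
tool_pos: [0.5981, -0.317, 0.2551]
tool_rot: [3.141, 0.001, 1.757]
contact_force: [0.5, -0.3, -4.6]
opening: 0.0557
grip_force: 50.0
time: 33.7
tool_pos: [0.5979, -0.3168, 0.2484]
tool_rot: [-3.141, -0.0, 1.757]
contact_force: [0.0, -0.9, -5.6]
opening: 0.0561
grip_force: 50.0
t 33.7 rot [-0.0005 -0.0004 -0.0001] shift [-0.0013 -0.0001  0.0004] open 0.0561 grip 50.0
```

Underside is at about 66.6 mm, already past the stud tip (71), with no contact. Continuing.

```bash
python3 -m pendant '{"motion": [[0, 0, 0.003, 0, 0, 0], [0, 0, 0.003, 0, 0, 0], [0, 0, 0.003, 0, 0, 0], [0, 0, 0, 0, 0, 0], [0, 0, 0, 0, 0, 0]]}'
python3 -m pendant '{"motion": [[0, 0, 0.004, 0, 0, 0], [0, 0, 0.003, 0, 0, 0], [0, 0, 0, 0, 0, 0], [0, 0, 0, 0, 0, 0]]}'
```

```text
time: 34.12
tool_pos: [0.5979, -0.3168, 0.2393]
tool_rot: [-3.141, -0.0, 1.757]
contact_force: [0.3, -0.3, -5.6]
opening: 0.0559
grip_force: 50.0
time: 34.45
tool_pos: [0.5979, -0.3168, 0.2323]
tool_rot: [-3.141, -0.0, 1.757]
contact_force: [0.5, 0.2, -5.6]
opening: 0.0559
grip_force: 50.0
```

```bash
python3 -m pendant '{"motion": [[0, 0, 0.004, 0, 0, 0], [0, 0, 0.003, 0, 0, 0], [0, 0, 0.001, 0, 0, 0], [0, 0, 0, 0, 0, 0], [0, 0, 0, 0, 0, 0]]}'
python3 -m pendant '{"motion": [[0, 0, 0.001, 0, 0, 0], [0, 0, 0, 0, 0, 0], [0, 0, 0, 0, 0, 0]]}'
```

```text
time: 34.87
tool_pos: [0.5979, -0.3169, 0.2247]
tool_rot: [-3.142, 0.0, 1.757]
contact_force: [0.3, -0.1, -5.1]
opening: 0.0561
grip_force: 50.0
time: 35.12
tool_pos: [0.5979, -0.3169, 0.2245]
tool_rot: [3.141, 0.0, 1.757]
contact_force: [-4.3, 2.1, 1.9]
opening: 0.0558
grip_force: 50.0
```

```bash
python3 -m pendant '{"motion": [[0, 0, 0, 0, 0, 0], [0, 0, 0, 0, 0, 0], [0, 0, 0, 0, 0, 0], [0, 0, 0, 0, 0, 0], [0, 0, 0, 0, 0, 0], [0, 0, 0, 0, 0, 0]]}' 0.092
python3 -m pendant '{"motion": [[0, 0, -0.02, 0, 0, 0], [0, 0, -0.04, 0, 0, 0], [0, 0, -0.04, 0, 0, 0], [0, 0, -0.04, 0, 0, 0], [0, -0.03, 0, 0, 0, 0], [0, -0.04, 0, 0, 0, 0], [0, -0.04, 0, 0, 0, 0], [0.01, -0.04, 0, 0, 0, 0]]}'
python3 -m pendant '{"motion": [[0.038, -0.01, 0, 0, 0, 0], [0.038, -0.01, 0, 0, 0, 0], [0.038, 0, 0, 0, 0, 0], [0.038, 0, 0, 0, 0, 0], [0.038, 0, 0, 0, 0, 0], [0, 0, 0, 0, 0, 0], [0, 0, 0, 0, 0, 0]]}'
python3 - <<'E'
from mont import *
t,s=cam('top'),cam('side')
mont(t,[(366,184)],'a.png',8);mont(s,[(145,208)],'b.png',8)
a=cv2.imread('pics/a.png')[:,:528];b=cv2.imread('pics/b.png')[:,:528];cv2.imwrite('pics/final.png',cv2.resize(np.hstack([a,b]),(800,450)))
E
```

```text
time: 35.62
tool_pos: [0.598, -0.3169, 0.2237]
tool_rot: [3.141, 0.0, 1.757]
contact_force: [0.5, 0.9, 0.4]
opening: 0.0897
grip_force: 0.0
time: 36.28
tool_pos: [0.4471, -0.3355, 0.3638]
tool_rot: [3.141, 0.002, 1.757]
contact_force: [-0.1, 0.3, -0.0]
opening: 0.0921
grip_force: 0.0
time: 36.87
tool_pos: [0.3937, -0.1502, 0.3643]
tool_rot: [3.141, 0.001, 1.76]
contact_force: [-0.1, -0.3, 0.2]
opening: 0.0917
grip_force: 0.0
```

```bash
python3 - <<'E'
from tri import *
t,s=cam('top'),cam('side')
for n,c,z,uv in(('top',t,.054,(369,182)),('side',s,.054,(141,207))):
    R,G,B=[x.astype(int) for x in cv2.split(c['image'])]
    m=((G<95)&(abs(G-B)<30)&(abs(R-G)<30)); print(n,rect(c,blob(c,(m*255).astype(np.uint8),*uv,16),z))
E
```

```text
top [ 597.7 -318.6   61.9   56.4  137.4]
side [ 603.1 -310.3   87.4   80.5    7.9]
```

```bash
python3 -c "
from cell import robot
print(robot.hand_in())"
```

```text
the job is handed in; nothing more can be done
None
```

The phone, caul, plate and ring weight are stacked in the jig and the job is handed in; I checked the ring only by a top-camera measurement (within about 1 mm of the jig's centre), since my picture allowance was used up, and the hand-in returned no verdict.

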